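Set the hold-down clearance over a flat bar

ROBOT

A 6-joint arm with a two-finger parallel gripper is mounted at the origin on the work surface. World frame = base frame: x ahead of the robot, y to its left, z up, the work surface at z = 0. Lengths are in m, angles in rad, forces in N, time in s.
With the tool pointing down it reaches from about 0.35 to 0.975 m from the base axis. Payload 7.1 kg.
Tool frame: the origin (TCP) lies at the very end of the fingers, on their centre line; the grasp point (between the pads) lies 19 mm behind it (robot.pinch_z is the distance from the TCP to the grasp point, in m); z points along the fingers, y is the line along which they close (so a half turn about z gives the same grasp; the last joint's range is limited). The gripper opens to 88 mm and grips with 3 to 60 N. Pads are 20 mm wide; open, the fingers measure 115 mm over their backs; the gripper's body (75 mm by 178 mm) begins 61 mm behind the grasp point.
Start: joints at [1.106, 0.423, 1.63, -0, 1.089, -0.019], TCP at [0.269, 0.564, 0.223] pointing down, gripper open.
Joint ranges: [-3, 3], [-0.9, 2.11], [0.09, 2.58], [-1.31, 4.45], [0.11, 2.69], [-2.54, 2.54]. Speed limits (rad/s): [2.39, 2.39, 3.01, 3.14, 3.14, 3.14].

INTERFACE

Orientations are given as a unit quaternion [w, x, y, z].
In Python, from cell import robot, cams gives the robot as it stands.
- The arm moves only by the shell command python3 -m creep 'ROWS' [OPENING] [FORCE]. ROWS is text: rows parted by semicolons, each of 6 numbers parted by spaces: the shift along the tool's x, y, z in mm, then the turn, a rotation vector about the tool's x, y, z in rad. A call has 1 to 5 rows; each row shifts and turns the commanded pose from where the row before left it, along the tool's axes as they then stand; what a row does not reach is not made up. A row lasts 1/8 s, in which the tool goes at most 62.5 mm and 10.7 degrees, less where a joint would pass 70% of its speed; a pose out of reach is approached as far as the arm can. A call is refused whole if a number of a shift passes 62.5 or a number of a turn 0.188, either way. A call with a gripper value outside its range is refused whole. OPENING is the opening in per cent of the stroke, from 0 (shut) to 100 (fully open), set as the call begins (- or left out, the last holds). The fingers move at their own pace and stop on an object; FORCE is the grip in N (left out, the last holds). Time passes only in rows, so rows that do not move let the fingers close. It gives the time, the measured TCP pose, the force, the opening and the grip force at its end, in the units of the state.
- robot.get_obs(): the state, without advancing time (a new reading comes with each control period).
- cams.camera(name): name is "scene" or "top" or "wrist"; returns a dict with "color" (420x560x3 uint8, red, green, blue), "fx", "fy", "cx", "cy" (pixels), "origin" and "rotation" of the camera in the world. Camera axes: x right, y down, z forward; pixel columns grow to the right and rows downward; lengths in m; the calibration is good to about 2 mm. A picture is of the moment at which its call begins. There is no depth.
- robot.finish_job(): hands the job in; it is judged then, once.
Trained networks look in a picture, given as the dict that the camera call returned (one of the last four; its "shot" number tells which), for a name from the list of things; names that differ only in an ending like _2 or _b are one class to them, and where a whole thing is asked for, a point or a joint stands for the part that bears it (a point fixed in the world has none). Each returns a list of dicts, best first, with "p" (0 to 1); they miss things now and then, are a little off and sometimes report something else, mostly with a low value. They report only what shows in the picture. A call takes as long as a camera call. They do not tell look-alikes from the thing itself.
- cams.recognise(thing, picture): "position" ([x, y, z] in m, in world coordinates, good to about 4 mm: the middle of the surface that is visible of it).
- cams.regions_of(thing, picture): "pixels" (420x560 bool, what is visible of it).
- cams.mark_of(thing, picture): "position" ([x, y, z] in m, in world coordinates, good to about 4 mm: a listed point, or the origin of a listed thing).
The state is a dict: "time_s": time; "joint_positions": joint angles; "qvel": joint speeds; "tau": joint torques, N m; "eef_pos": TCP position; "eef_rot": TCP orientation; "contact_force": force on the tool from outside, world axes, zero at the start; "ft_torque": the same for the moment, N m; "gripper_width": finger opening in m; "grasp_force": force on a finger pad.
Only numpy, scipy, OpenCV 4.12 (cv2) and the standard library are available. Lean on these libraries where they do the work, as an engineer would, in place of code of your own. Each camera call takes 0.05 s, during which the arm holds its last target. There are 200 camera calls.

TASK

On the green bar fixture, slide the flat steel bar along its channel fully home against the red end stop. Then turn the black ribbed ring on top of the head clockwise (seen from above) until the foot just touches the bar, feeling for it and pressing only gently, and back the ring off three clicks (three of its 24 ribs, 45 degrees) so that the foot clears the bar. Let go of the ring and leave the other things on the bench where they are.

Things in the scene. Friction and masses are not known exactly. Their poses are not given: they have to be found in the camera images.
- base: fixed green base plate of the bar fixture, 220 x 130 x 16 mm, x = -100 to +120 mm of its origin, which lies on the bench under the axis of foot and ring; x runs along the channel from its open mouth to the end stop, z up. On it a bed 62 mm wide (x -90 to +55, top at z = 28 mm) with two guide rails 12 mm wide, 10 mm high, 32 mm apart inside (x -70 to +35)
- stop_face (a point): centre of the face of the red end stop that the bar's rear end meets, at x = 40 mm in the base frame, 35 mm above the bench; same axes as base
- head: fixed head: a steel column at the far end of the base (base x 65 to 105 mm) with a green arm 56 mm wide back over the channel (base x -30 to 105), underside about 92, top about 142 mm above the bench; only ring, spindle and a white pointer (6 x 4 mm, base x 33 mm, 24 mm up from the arm) are higher. Origin near that of base; its height varies by 4 mm from run to run
- foot: brass foot disc, 22 mm across, 10 mm high, on a 12 mm spindle through the ring; origin: centre of its underside, on the ring's axis. It goes down 1 mm per 15 degrees of ring turned clockwise (24 mm per turn), up the other way. It starts 4 to 11 mm above the level of the bar's top. More than 45 N on the bar marks it: a failure. A touch is over 2 N for 0.1 s
- foot_tip (a point): the centre of the foot's underside
- ring (a joint): black adjustment ring, a cylinder 52 mm across, 34 mm high, with 24 shallow ribs and a yellow mark, axis vertical, on top of the head. One click = one rib = 15 degrees (counted; no detent is felt). Value in rad, grows clockwise seen from above (foot down), 0 to 4. Even friction of 0.04 N m; stays where it is left. The spindle end may stand up to 10 mm above its top
- ring_grip (a point): point on the ring's axis, 12 mm below its top face, 22 mm above its underside, about 32 mm above the head's top. Pressing the foot on the bar adds about 0.004 N m at the ring per N, and the touch is stiff; with a light grip (about 3 N) the fingers slip round the ring before the foot presses too hard
- bar: loose flat steel bar, 150 x 30 x 14 mm, about 0.5 kg, in the channel with its front part standing out of the mouth towards the robot, 25 to 45 mm short of the stop; origin: centre of its underside, x along its length towards the stop. Underside 28 mm, top 42 mm above the bench, 4 mm above the rails
- bar_rear (a point): centre of the bar's rear end face (the end that meets the stop)
- bar_front (a point): centre of the bar's front end face (150 mm from the rear end), towards the robot, free to be pushed; it always overhangs the bed by 20 mm or more, and the base plate lies 12 mm below the bar
- bar_top (a point): point on the bar's top face, 40 mm from its rear end: under the foot when the bar is home
- nut: brass nut, a ring 28 mm across and 12 mm high, lying loose on the base plate left of the channel; bystander
- hoop: rusty steel hoop 140 mm across, 40 mm high, lying flat; bystander
- offcut: rusty bar offcut 100 x 30 x 20 mm lying on the bench (not the bar to be used); bystander
- hammer: hammer lying on the bench; bystander
- wrench: steel wrench lying on the bench; bystander
- mug: blue mug, 80 mm across, 90 mm high; bystander
- fclamp: steel F-clamp 260 mm long lying on the bench; bystander
Things that resemble listed ones, but are neither listed nor needed, are in the scene too. Of the things like the bar, leave any that is pink; of the rest the smaller one is meant.

How it is judged:
By the outcome, as a careful person would: the job done as asked, in the order asked, and still so for the second after the job is handed in, with the robot touching nothing.
It also fails if it takes over 72 s, if anything falls off the work surface, if the arm or the gripper's body presses on something with over 40 N, if the wrist force passes 120 N, or if a joint passes its speed limit or range.

## Working session

There is one attempt and no reset: what is moved stays moved. The work goes in short steps, Python scripts to look and compute and a shell command to move; the robot and the scene stay as the last step left them, time stands still between calls to the robot, and variables do not carry over. Pictures are saved under pics/ and viewed, at most 10 in all, crops included, and the job is handed in when it is done.

```bash
ls; mkdir -p pics
python3 - <<'E'
from cell import robot, cams
import cv2,numpy as np
o=robot.get_obs(); print(o['eef_pos'],o['eef_rot'],o['gripper_width'],robot.pinch_z)
ims=[]
for n in ["scene","top"]:
    p=cams.camera(n); cv2.imwrite(f'pics/{n}0.png',p['color'][:,:,::-1])
    print(n,p['origin'],p['fx'])
    for t in ["base","stop_face","foot_tip","ring_grip","bar_front","bar_rear","bar_top","nut","bar"]:
        for r in cams.mark_of(t,p)[:3]: print(t,np.round(r['position'],3),round(r['p'],2), {k:v for k,v in r.items() if k not in('position','p')})
E
```

```text
pics
[0.26921476 0.56341978 0.22190961] [-1.84570510e-04  2.21044710e-01  9.75263366e-01 -7.54248164e-04] 0.08779094448860728 0.0187
scene [ 1.17124765 -0.42659403  0.95925401] 409.1105732934611
base [0.656 0.025 0.002] 0.62 {}
base [0.583 0.041 0.026] 0.21 {}
stop_face [0.694 0.016 0.037] 0.95 {}
stop_face [ 0.465 -0.304 -0.   ] 0.61 {}
stop_face [ 0.536 -0.503  0.001] 0.37 {}
ring_grip [0.652 0.025 0.177] 0.89 {}
ring_grip [0.654 0.027 0.001] 0.74 {}
bar_front [ 0.281 -0.136  0.014] 0.84 {}
bar_front [0.511 0.06  0.031] 0.82 {}
bar_front [0.326 0.117 0.006] 0.63 {}
bar_rear [ 0.471 -0.04   0.009] 0.82 {}
bar_rear [0.448 0.211 0.001] 0.73 {}
bar_rear [0.654 0.03  0.033] 0.54 {}
bar_top [0.412 0.184 0.017] 0.76 {}
bar_top [0.614 0.037 0.044] 0.66 {}
bar_top [ 0.422 -0.066  0.018] 0.59 {}
nut [0.652 0.025 0.003] 0.48 {}
bar [ 0.386  0.163 -0.003] 0.85 {}
bar [0.584 0.039 0.027] 0.7 {}
bar [ 0.376 -0.084  0.004] 0.6 {}
top [0.32720061 0.03021987 1.45093196] 445.74633938743904
base [0.65  0.021 0.   ] 0.86 {}
base [0.693 0.012 0.034] 0.33 {}
stop_face [0.696 0.012 0.036] 0.87 {}
ring_grip [0.657 0.027 0.173] 0.85 {}
bar_front [0.51  0.059 0.036] 0.87 {}
bar_front [ 0.288 -0.134  0.011] 0.76 {}
bar_front [0.327 0.121 0.005] 0.68 {}
bar_rear [0.653 0.024 0.036] 0.92 {}
bar_rear [0.434 0.216 0.004] 0.74 {}
bar_rear [ 0.471 -0.04   0.01 ] 0.58 {}
bar_top [0.412 0.185 0.012] 0.69 {}
bar_top [ 0.424 -0.066  0.02 ] 0.6 {}
bar_top [0.616 0.033 0.039] 0.54 {}
nut [0.681 0.069 0.017] 0.49 {}
nut [0.656 0.027 0.173] 0.47 {}
bar [0.382 0.169 0.002] 0.87 {}
bar [0.578 0.043 0.028] 0.63 {}
bar [ 0.379 -0.087 -0.004] 0.6 {}
```

View pics/scene0.png

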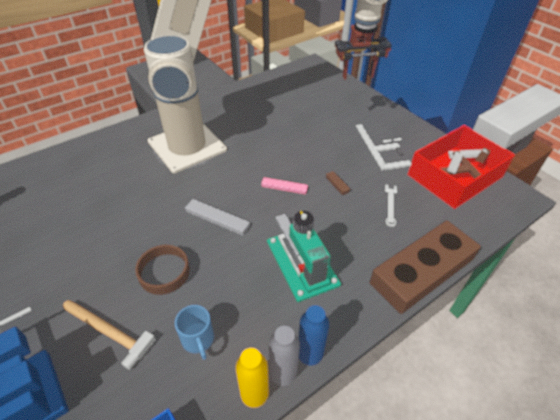

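View pics/top0.png

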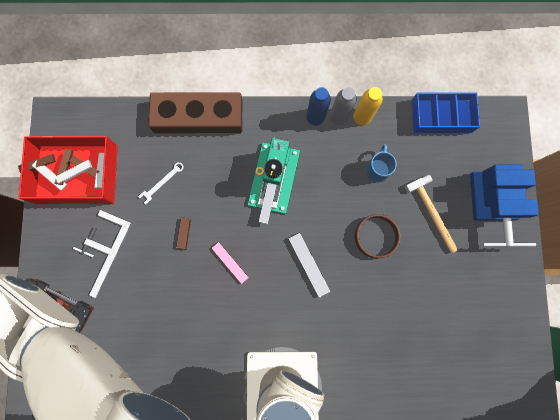

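Candidates for the bar (top view): pink (230,263), large grey (309,265), and the grey one in the fixture channel (268,203). The fixture bar is the smaller non-pink one, so I check it in a crop.

Run:
```python
from cell import robot, cams
import cv2,numpy as np
p=cams.camera("top"); c=p['color'][125:245,220:340]
cv2.imwrite('pics/crop1.png',cv2.resize(c[:,:,::-1],None,fx=5,fy=5,interpolation=cv2.INTER_CUBIC))
R=np.array(p['rotation']);o=np.array(p['origin'])
def w(u,v,z):
    d=R@np.array([(u-p['cx'])/p['fx'],(v-p['cy'])/p['fy'],1]); return o+d*(z-o[2])/d[2]
for t in ["bar","base"]:
    for r in cams.regions_of(t,p)[:3]:
        m=r['pixels'].astype(np.uint8); pts=cv2.findNonZero(m)
        b=cv2.boxPoints(cv2.minAreaRect(pts)); z=.042 if t=="bar" else .016
        print(t,round(r['p'],2),m.sum(),b.round(1).tolist(),[w(*q,z)[:2].round(3).tolist() for q in b])
np.savez('topcal.npz',R=R,o=o,k=[p['fx'],p['fy'],p['cx'],p['cy']])
```

```text
Traceback (most recent call last):
ValueError: matmul: Input operand 1 has a mismatch in its core dimension 0, with gufunc signature (n?,k),(k,m?)->(n?,m?) (size 3 is different from 4)
```

View pics/crop1.png

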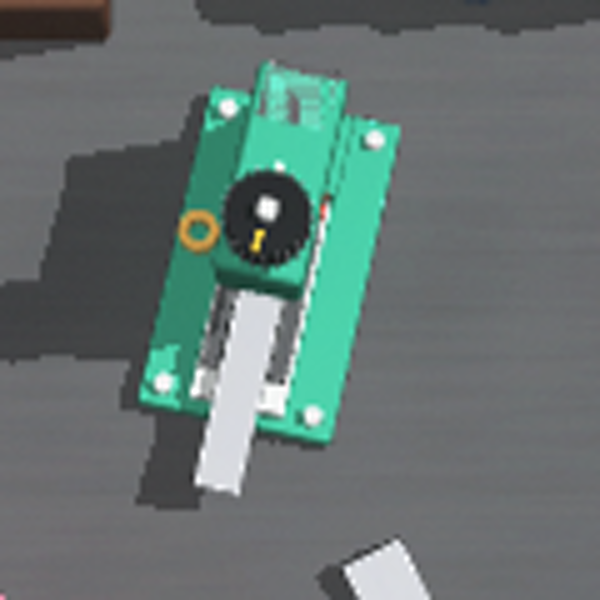

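The crop shows the slim grey bar in the channel, sticking out of the mouth with its front end at crop (218,490). That fits the description. The plate corners are at crop (212,87), (400,126), (330,442) and (139,401).

Run:
```python
from cell import robot, cams
import cv2,numpy as np
from scipy.spatial.transform import Rotation as Ro
p=cams.camera("top"); q=np.array(p['rotation'])
R=Ro.from_quat(q,scalar_first=True).as_matrix();o=np.array(p['origin'])
def w(u,v,z):
    d=R@np.array([(u-p['cx'])/p['fx'],(v-p['cy'])/p['fy'],1]); return (o+d*(z-o[2])/d[2])[:2]
C=[w(220+x/5,125+y/5,.016) for x,y in [(212,87),(400,126),(330,442),(139,401)]]
bl,br,fr,fl=C
print('corners',np.round(C,3).tolist())
for a,b in((fl,bl),(fr,br)): print('yaw',np.arctan2(*(b-a)[::-1]),np.linalg.norm(b-a))
d=br-bl; print('yaw w',np.arctan2(d[1],d[0])+np.pi/2)
yaw=np.mean([np.arctan2(*(bl-fl)[::-1]),np.arctan2(*(br-fr)[::-1])])
X=np.array([np.cos(yaw),np.sin(yaw)]); print('base origin',np.mean(C,0)-.01*X,X)
print('ring top',w(220+267/5,125+218/5,.188),'bar front',w(220+218/5,125+489/5,.042))
o_=robot.get_obs(); r=Ro.from_quat(o_['eef_rot'],scalar_first=True); print(r.as_matrix().round(3))
```

```text
corners [[0.782, 0.063], [0.755, -0.063], [0.542, -0.014], [0.57, 0.11]]
yaw -0.21970900833217558 0.21791735756550185
yaw -0.2232351405134649 0.21822167048275518
yaw w -0.214503437676
base origin [0.65272006 0.02608642] [ 0.97557514 -0.21966598]
ring top [0.64863003 0.02661761] bar front [0.50842962 0.05798343]
[[-0.902  0.431 -0.   ]
 [ 0.431  0.902 -0.   ]
 [-0.    -0.    -1.   ]]
```

```bash
python3 -m creep '0 0 0 0 0 -0.112; 0 0 0 0 0 -0.112' 0 20
python3 -m creep '-30.8 -44 0 0 0 0; -30.8 -44 0 0 0 0; -30.8 -44 0 0 0 0; -30.8 -44 0 0 0 0; -30.8 -44 0 0 0 0'
python3 -m creep '-30.8 -44 0 0 0 0; -30.8 -44 0 0 0 0; -30.8 -44 0 0 0 0; -30.8 -44 0 0 0 0; -30.8 -44 0 0 0 0'
python3 -m creep '0 0 30 0 0 0; 0 0 20 0 0 0; 0 0 0 0 0 0'
python3 - <<'E'
from cell import robot, cams
import cv2,numpy as np
from scipy.spatial.transform import Rotation as Ro
o=robot.get_obs();print(o['time_s'],o['eef_pos'],o['joint_positions'],o['contact_force'],o['ft_torque'])
print(Ro.from_quat(o['eef_rot'],scalar_first=True).as_matrix().round(3))
p=cams.camera("wrist"); cv2.imwrite('pics/w1.png',p['color'][:,:,::-1])
for t in ["bar_front","ring_grip","stop_face","base"]:
    for r in cams.mark_of(t,p)[:2]: print(t,np.round(r['position'],3),round(r['p'],2))
E
```

```text
time_s: 1.4
eef_pos: [0.2694, 0.5639, 0.2227]
eef_rot: [-0.0, 0.109, 0.994, -0.0]
contact_force: [-0.8, 0.4, -0.8]
gripper_width: 0.0713
grasp_force: 0.0
time_s: 2.02
eef_pos: [0.3718, 0.3139, 0.2229]
eef_rot: [0.0, 0.11, 0.994, 0.0]
contact_force: [0.9, -0.8, 1.2]
gripper_width: 0.0211
grasp_force: 0.0
time_s: 2.65
eef_pos: [0.4737, 0.0653, 0.223]
eef_rot: [0.0, 0.111, 0.994, 0.0]
contact_force: [1.0, 0.5, 0.5]
gripper_width: 0.0002
grasp_force: 0.0
time_s: 3.02
eef_pos: [0.4721, 0.0666, 0.1716]
eef_rot: [-0.001, 0.111, 0.994, -0.0]
contact_force: [-0.3, 0.1, -0.1]
gripper_width: 0.0005
grasp_force: 0.0
3.025 [0.47213743 0.0666096  0.17161006] [ 1.15206022e-01  2.82469633e-01  1.98918464e+00 -2.01678989e-05
  8.72888397e-01 -1.23333483e+00] [-0.33534486  0.12111911 -0.0892192 ] [ 0.00617941 -0.00292756  0.04282845]
[[-0.975  0.22  -0.003]
 [ 0.22   0.975 -0.   ]
 [ 0.003 -0.001 -1.   ]]
bar_front [0.508 0.06  0.033] 0.77
bar_front [0.325 0.115 0.004] 0.61
ring_grip [0.509 0.058 0.036] 0.24
base [0.615 0.033 0.041] 0.33
```

View pics/w1.png

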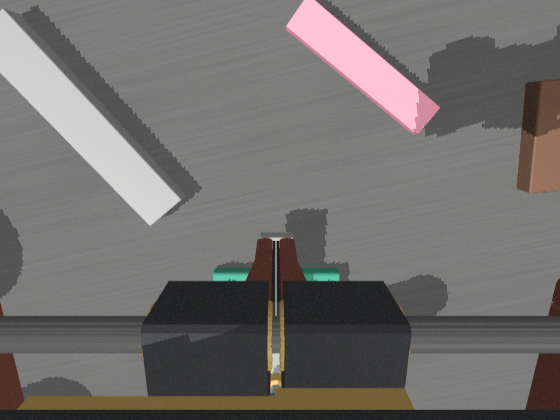

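The wrist view shows the closed fingers in line with the bar, whose front end is at (277,236). I go down and push.

```bash
python3 -m creep '0 0 40 0 0 0; 0 0 40 0 0 0; 0 0 40 0 0 0; 0 0 21 0 0 0; 0 0 0 0 0 0'
python3 -m creep '-8 0 0 0 0 0; -8 0 0 0 0 0; -8 0 0 0 0 0'
python3 -m creep '-6 0 0 0 0 0; -6 0 0 0 0 0; -6 0 0 0 0 0; -6 0 0 0 0 0'
python3 -m creep '-5 0 0 0 0 0; 0 0 0 0 0 0'
```

```text
time_s: 3.9
eef_pos: [0.4725, 0.067, 0.031]
eef_rot: [-0.001, 0.11, 0.994, -0.0]
contact_force: [-0.3, -0.3, 0.5]
gripper_width: 0.0003
grasp_force: 0.0
time_s: 4.28
eef_pos: [0.4981, 0.0616, 0.0327]
eef_rot: [0.001, 0.111, 0.994, 0.0]
contact_force: [-0.1, 0.3, -0.0]
gripper_width: 0.0006
grasp_force: 0.0
time_s: 4.78
eef_pos: [0.517, 0.0563, 0.0314]
eef_rot: [-0.003, 0.111, 0.994, -0.0]
contact_force: [-9.3, 2.6, 7.8]
gripper_width: 0.0001
grasp_force: 5.0
time_s: 5.03
eef_pos: [0.523, 0.0552, 0.0315]
eef_rot: [-0.002, 0.111, 0.994, -0.0]
contact_force: [-6.3, 1.5, 4.0]
gripper_width: 0.0005
grasp_force: 3.0
```

```bash
python3 -m creep '-4 0 0 0 0 0; -3 0 0 0 0 0; 0 0 0 0 0 0' | egrep 'pos|contact'
for i in 1; do python3 -m creep '-2 0 0 0 0 0; -2 0 0 0 0 0; 0 0 0 0 0 0'; done| egrep 'pos|contact'
python3 -m creep '-2 0 0 0 0 0; 0 0 0 0 0 0' | egrep 'pos|contact'
python3 -m creep '-2 0 0 0 0 0; 0 0 0 0 0 0' | egrep 'pos|contact'
```

```text
eef_pos: [0.5298, 0.0537, 0.0315]
contact_force: [-5.5, 1.4, 4.3]
eef_pos: [0.5332, 0.0528, 0.0315]
contact_force: [-7.4, 1.5, 5.1]
eef_pos: [0.535, 0.0524, 0.0315]
contact_force: [-8.0, 2.2, 5.6]
eef_pos: [0.5361, 0.052, 0.0315]
contact_force: [-10.2, 2.0, 9.3]
```

```bash
python3 -m creep '-2 0 0 0 0 0; 0 0 0 0 0 0' | egrep 'pos|contact'
python3 -m creep '-2 0 0 0 0 0; 0 0 0 0 0 0' | egrep 'pos|contact'
```

```text
eef_pos: [0.5361, 0.052, 0.0314]
contact_force: [-15.6, 5.2, 14.0]
eef_pos: [0.536, 0.0518, 0.0312]
contact_force: [-21.0, 7.9, 19.6]
```

Bar is home: TCP x has stalled at 0.536 while the force rises. I retreat, raise the tool and measure the ring.

```bash
python3 -m creep '15 0 0 0 0 0; 30 0 0 0 0 0; 0 0 -10 0 0 0; 0 0 0 0 0 0' | egrep 'pos|contact'
python3 -m creep '0 0 -45 0 0 0; 0 0 -45 0 0 0; 0 0 -45 0 0 0; 0 0 -45 0 0 0; 0 0 -20 0 0 0' 100 3 | egrep 'pos|contact'
cat > m.py <<'E'
from cell import robot, cams
import cv2,numpy as np
from scipy.spatial.transform import Rotation as Ro
def proj(p,P):
    R=Ro.from_quat(np.array(p['rotation']),scalar_first=True).as_matrix()
    c=R.T@(np.array(P)-np.array(p['origin'])); return (p['fx']*c[0]/c[2]+p['cx'],p['fy']*c[1]/c[2]+p['cy'])
E
python3 - <<'E'
from m import *
o=robot.get_obs();print(o['time_s'],o['eef_pos'],o['joint_positions'].round(2) if hasattr(o['joint_positions'],'round') else o['joint_positions'])
for n in ["scene","top"]:
    p=cams.camera(n); cv2.imwrite(f'pics/{n}2.png',p['color'][:,:,::-1])
    for t in ["ring_grip","bar_rear","bar_front","foot_tip","stop_face","head"]:
        for r in cams.mark_of(t,p)[:2]: print(n,t,np.round(r['position'],4),round(r['p'],2))
    if n=="scene":
        u,v=map(int,proj(p,(.653,.026,.12))); c=p['color'][v-50:v+40,u-60:u+60]; print(u-60,v-50)
        cv2.imwrite('pics/sc2.png',cv2.resize(c[:,:,::-1],None,fx=6,fy=6,interpolation=cv2.INTER_CUBIC))
        for z in (.165,.175,.185): print(z,proj(p,(.653,.026,z)))
E
```

```text
eef_pos: [0.5018, 0.061, 0.0429]
contact_force: [0.8, 0.6, 0.6]
eef_pos: [0.5021, 0.0609, 0.2453]
contact_force: [0.4, 0.1, -0.4]
7.9 [0.50213614 0.06085394 0.24526931] [ 0.1   0.22  1.87 -0.    1.05 -1.25]
scene ring_grip [0.6534 0.0224 0.1772] 0.59
scene bar_rear [0.6956 0.0216 0.0287] 0.7
scene bar_rear [ 0.4703 -0.0424  0.0097] 0.69
scene bar_front [0.3251 0.1162 0.0052] 0.93
scene bar_front [ 0.2836 -0.1333  0.0107] 0.83
scene stop_face [0.6917 0.0182 0.0365] 0.58
scene head [0.6525 0.0276 0.0043] 0.59
241 183
0.165 (np.float64(302.3010368805443), np.float64(222.3419148445929))
0.175 (np.float64(302.4906797345658), np.float64(219.7740200593321))
0.185 (np.float64(302.6830098877103), np.float64(217.16973739412728))
top ring_grip [0.6565 0.0264 0.1704] 0.75
top bar_rear [ 0.4728 -0.0426  0.0107] 0.8
top bar_front [ 0.2879 -0.133   0.0078] 0.78
top head [0.6535 0.0259 0.0021] 0.77
```

View pics/sc2.png

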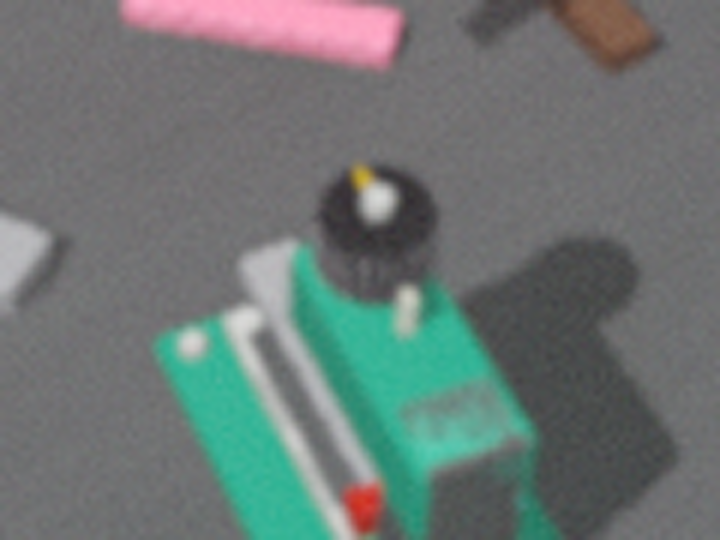

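The bar's rear end now sits at the red stop (crop (365,500)). The ring is at crop (378,215), with the white pointer beside it at (407,310). I move above the ring.

```bash
python3 -m creep '-31 0 0 0 0 0; -31 0 0 0 0 0; -31 0 0 0 0 0; -31 0 0 0 0 0; -31.5 -1 0 0 0 0' | egrep 'pos|contact'
python3 -m creep '0 0 0 0 0 -0.167; 0 0 0 0 0 -0.167; 0 0 0 0 0 -0.166; 0 0 0 0 0 0' | egrep 'pos|contact|rot'
python3 - <<'E'
from m import *
o=robot.get_obs();print(o['time_s'],o['eef_pos'],np.round(o['joint_positions'],2),o['gripper_width'])
p=cams.camera("wrist"); cv2.imwrite('pics/w3.png',p['color'][:,:,::-1])
for t in ["ring_grip","head"]:
    for r in cams.mark_of(t,p)[:2]: print(t,np.round(r['position'],4),round(r['p'],2))
print(proj(p,(.6535,.026,.187)))
E
```

```text
eef_pos: [0.6518, 0.0256, 0.2415]
contact_force: [-0.1, -0.3, 0.7]
eef_pos: [0.6509, 0.0258, 0.2415]
eef_rot: [-0.0, -0.138, 0.99, 0.0]
contact_force: [0.5, 0.5, 0.3]
9.725 [0.65088544 0.02581702 0.24147942] [ 0.02  0.44  1.55  0.    1.15 -1.83] 0.08808730887394096
ring_grip [0.6561 0.0294 0.1767] 0.88
head [0.6561 0.0237 0.0028] 0.93
(np.float64(274.9175825932962), np.float64(226.59985282823448))
```

View pics/w3.png

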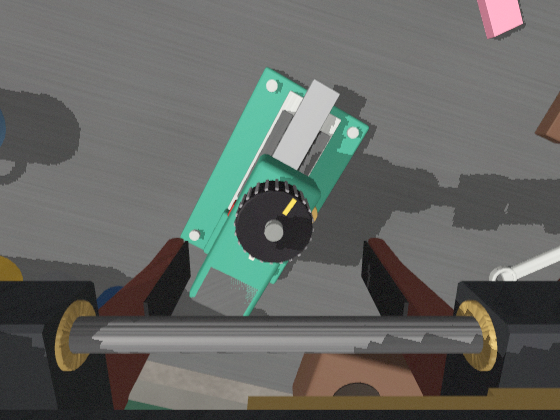

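Wrist view: ring centre at (274,224), mark at (290,207), and the fingers straddle it. I correct by 2.6 mm, descend and grip lightly.

```bash
python3 -m creep '-2.5 -0.5 20 0 0 0; 0 0 20 0 0 0; 0 0 15 0 0 0; 0 0 8 0 0 0; 0 0 5.5 0 0 0' | egrep 'pos|contact'
python3 -m creep '0 0 0 0 0 0; 0 0 0 0 0 0' | egrep 'pos|contact'
python3 -m creep '0 0 0 0 0 0; 0 0 0 0 0 0; 0 0 0 0 0 0; 0 0 0 0 0 0; 0 0 0 0 0 0' 0 3
python3 -m creep '0 0 0 0 0 0; 0 0 0 0 0 0; 0 0 0 0 0 0'
python3 - <<'E'
from m import *
o=robot.get_obs();print(o['time_s'],o['eef_pos'],o['ft_torque'],o['tau'])
p=cams.camera("wrist"); cv2.imwrite('pics/w4.png',p['color'][:,:,::-1])
h=cv2.cvtColor(p['color'],cv2.COLOR_RGB2HSV); m=((h[...,0]>20)&(h[...,0]<35)&(h[...,1]>150)&(h[...,2]>120)).astype(np.uint8)
n,l,s,c=cv2.connectedComponentsWithStats(m)
for i in range(1,n):
    if s[i,4]>15: print(s[i],c[i])
E
```

```text
eef_pos: [0.6534, 0.026, 0.1725]
contact_force: [0.9, 1.1, 0.6]
eef_pos: [0.6539, 0.026, 0.1738]
contact_force: [0.6, 0.2, -0.3]
time_s: 11.38
eef_pos: [0.6537, 0.0253, 0.1732]
eef_rot: [0.0, -0.139, 0.99, -0.001]
contact_force: [1.0, -4.3, -0.0]
gripper_width: 0.0516
grasp_force: 3.0
time_s: 11.75
eef_pos: [0.6537, 0.0253, 0.1733]
eef_rot: [0.0, -0.139, 0.99, -0.0]
contact_force: [1.2, -5.3, -0.2]
gripper_width: 0.052
grasp_force: 3.0
11.75 [0.65370625 0.0253446  0.17327178] [-0.91680082 -0.23586543 -0.0388318 ] [ 3.52447204e+00 -5.86236942e+01 -2.53753191e+01  1.35534424e+00
  3.69966617e-01 -1.23282582e-03]
[288 231  20  24 175] [297.45714286 242.56      ]
```

View pics/w4.png

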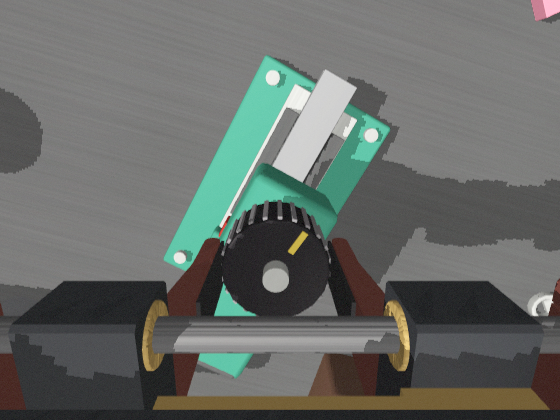

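The fingers hold the ring; the mark is at (297,243) in the wrist view, and it will stay there unless the fingers slip. The side load calls for about a 1 mm shift.

```bash
cat > s.py <<'E'
from m import *
o=robot.get_obs();p=cams.camera("wrist")
h=cv2.cvtColor(p['color'],cv2.COLOR_RGB2HSV); m=((h[...,0]>20)&(h[...,0]<35)&(h[...,1]>150)&(h[...,2]>120)).astype(np.uint8)
m[:200]=0;m[298:]=0;m[:,:215]=0;m[:,335:]=0
v,u=np.nonzero(m)
T=Ro.from_quat(o['eef_rot'],scalar_first=True).as_matrix()
print('t',round(o['time_s'],2),'pos',np.round(o['eef_pos'],4),'yaw',round(np.degrees(np.arctan2(T[1,0],T[0,0])),1),'F',np.round(o['contact_force'],1),'Tz',round(o['ft_torque'][2],3),'tau6',round(o['tau'][5],3),'j6',round(o['joint_positions'][5],3),'g',round(o['grasp_force'],1),'mark',u.mean().round(1),v.mean().round(1),len(u))
E
python3 -m creep '0 -1 0 0 0 0; 0 0 0 0 0 0; 0 0 0 0 0 0' >/dev/null; python3 s.py
python3 -m creep '0 0 0 0 0 0.06; 0 0 0 0 0 0.08; 0 0 0 0 0 0.08' >/dev/null; python3 s.py
python3 -m creep '0 0 0 0 0 0.08; 0 0 0 0 0 0.08; 0 0 0 0 0 0.08' >/dev/null; python3 s.py
```

```text
t 12.18 pos [0.6537 0.0253 0.1732] yaw -164.1 F [ 1.4 -2.1  1. ] Tz -0.05 tau6 -0.003 j6 -1.829 g 3.0 mark 297.7 242.6 175
t 12.6 pos [0.6537 0.0254 0.1733] yaw -176.8 F [ 0.3 -0.6  1.3] Tz 0.042 tau6 -0.811 j6 -1.606 g 3.0 mark 297.7 242.5 176
t 13.03 pos [0.6537 0.0256 0.1732] yaw 169.5 F [-0.3 -0.   1.4] Tz 0.056 tau6 -0.808 j6 -1.368 g 3.0 mark 297.7 242.6 174
```

```bash
python3 -m creep '0 0 0 0 0 0.08; 0 0 0 0 0 0.08; 0 0 0 0 0 0.08; 0 0 0 0 0 0.08; 0 0 0 0 0 0.08' >/dev/null; python3 s.py
python3 -m creep '0 0 0 0 0 0.04; 0 0 0 0 0 0.04; 0 0 0 0 0 0.04' >/dev/null; python3 s.py
python3 -m creep '0 0 0 0 0 0.04; 0 0 0 0 0 0.04; 0 0 0 0 0 0.04' >/dev/null; python3 s.py
python3 -m creep '0 0 0 0 0 0.04; 0 0 0 0 0 0.04; 0 0 0 0 0 0.04' >/dev/null; python3 s.py
```

```text
t 13.7 pos [0.6538 0.0258 0.1732] yaw 146.7 F [0.4 1.6 0.6] Tz 0.018 tau6 -0.807 j6 -0.969 g 3.0 mark 299.6 239.9 130
t 14.12 pos [0.6538 0.0258 0.1732] yaw 139.9 F [0.  2.5 1.5] Tz 0.063 tau6 -0.386 j6 -0.851 g 3.0 mark 301.2 236.3 53
t 14.55 pos [0.6539 0.0259 0.1732] yaw 133.0 F [1.2 2.9 0.9] Tz 0.089 tau6 -0.385 j6 -0.731 g 3.0 mark 297.0 239.4 14
t 14.97 pos [0.654  0.0259 0.1732] yaw 126.1 F [1.2 3.8 0.5] Tz 0.117 tau6 -0.385 j6 -0.611 g 3.0 mark 297.5 238.8 11
```

```bash
python3 - <<'E'
from m import *
p=cams.camera("wrist"); c=p['color'][180:310,195:355]
cv2.imwrite('pics/w5.png',cv2.resize(c[:,:,::-1],None,fx=4,fy=4,interpolation=cv2.INTER_CUBIC))
E
python3 s.py
```

```text
t 15.07 pos [0.654  0.0258 0.1732] yaw 126.2 F [ 0.8  5.  -0.3] Tz 0.084 tau6 0.355 j6 -0.611 g 3.0 mark 298.2 237.6 9
```

View pics/w5.png

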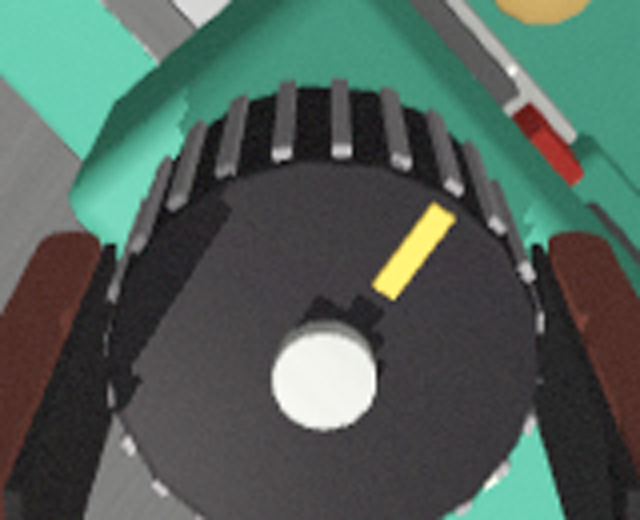

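The crop shows the mark at (414,252), which is full image (298.5,243), so there has been no slip. It is just sunlit, so I fix the threshold. I also relieve the side load and continue.

```bash
sed -i 's/h\[...,1\]>150/h[...,1]>85/' s.py
python3 -m creep '0.5 0.3 0 0 0 0; 0 0 0 0 0 0' >/dev/null; python3 s.py
for k in 1; do python3 -m creep '0 0 0 0 0 0.04; 0 0 0 0 0 0.04; 0 0 0 0 0 0' >/dev/null; python3 s.py; done
python3 -m creep '0 0 0 0 0 0.04; 0 0 0 0 0 0.04; 0 0 0 0 0 0' >/dev/null; python3 s.py
```

```text
t 15.38 pos [0.6541 0.0258 0.1733] yaw 126.1 F [ 3.5  3.5 -0.5] Tz 0.06 tau6 0.024 j6 -0.609 g 3.0 mark 298.1 242.3 198
t 15.8 pos [0.6541 0.0257 0.1733] yaw 121.5 F [ 3.4  3.7 -0.8] Tz 0.016 tau6 0.19 j6 -0.528 g 3.0 mark 298.2 242.3 201
t 16.23 pos [0.6542 0.0257 0.1733] yaw 116.9 F [ 4.2  4.2 -0.1] Tz 0.036 tau6 0.19 j6 -0.448 g 3.0 mark 298.4 242.1 196
```

```bash
python3 -m creep '0.2 0.7 0 0 0 0; 0 0 0 0 0 0.04; 0 0 0 0 0 0.04; 0 0 0 0 0 0' >/dev/null; python3 s.py
python3 -m creep '0 0 0 0 0 0.04; 0 0 0 0 0 0.04; 0 0 0 0 0 0' >/dev/null; python3 s.py
python3 -m creep '0 0 0 0 0 0.04; 0 0 0 0 0 0.04; 0 0 0 0 0 0' >/dev/null; python3 s.py
```

```text
t 16.77 pos [0.6542 0.0257 0.1733] yaw 112.3 F [ 2.1  0.8 -0.1] Tz 0.021 tau6 0.173 j6 -0.368 g 3.0 mark 298.1 242.3 201
t 17.2 pos [0.6543 0.0258 0.1733] yaw 107.8 F [ 1.7 -0.2  0.2] Tz -0.046 tau6 0.169 j6 -0.288 g 3.0 mark 298.2 242.3 199
t 17.62 pos [0.6543 0.0258 0.1732] yaw 103.2 F [ 2.1 -0.7  1. ] Tz -0.031 tau6 0.167 j6 -0.208 g 3.0 mark 298.2 242.4 203
```

```bash
for k in 1; do python3 -m creep '0 0 0 0 0 0.04; 0 0 0 0 0 0.04; 0 0 0 0 0 0' >/dev/null; python3 s.py; done
python3 -m creep '0 0 0 0 0 0.04; 0 0 0 0 0 0.04; 0 0 0 0 0 0' >/dev/null; python3 s.py
python3 -m creep '0 0 0 0 0 0.04; 0 0 0 0 0 0.04; 0 0 0 0 0 0' >/dev/null; python3 s.py
python3 -m creep '0 0 0 0 0 0.04; 0 0 0 0 0 0.04; 0 0 0 0 0 0' >/dev/null; python3 s.py
```

```text
t 18.05 pos [0.6543 0.0258 0.1733] yaw 98.6 F [ 2.6 -2.1  1.2] Tz -0.073 tau6 0.167 j6 -0.129 g 3.0 mark 298.2 242.4 201
t 18.48 pos [0.6543 0.0259 0.1732] yaw 94.0 F [ 2.8 -2.7  0.7] Tz -0.054 tau6 0.167 j6 -0.049 g 3.0 mark 298.2 242.5 202
t 18.9 pos [0.6544 0.0261 0.1732] yaw 89.4 F [ 3.3 -2.   0.9] Tz -0.031 tau6 0.167 j6 0.031 g 3.0 mark 297.9 242.7 203
t 19.32 pos [0.6544 0.0262 0.1732] yaw 84.9 F [ 3.8 -1.4  1.2] Tz -0.026 tau6 0.168 j6 0.111 g 3.0 mark 297.8 242.7 202
```

```bash
python3 -m creep '-0.2 0.4 0 0 0 0; 0 0 0 0 0 0.04; 0 0 0 0 0 0.04; 0 0 0 0 0 0' >/dev/null; python3 s.py
python3 -m creep '0 0 0 0 0 0.04; 0 0 0 0 0 0.04; 0 0 0 0 0 0' >/dev/null; python3 s.py
python3 -m creep '0 0 0 0 0 0.04; 0 0 0 0 0 0.04; 0 0 0 0 0 0' >/dev/null; python3 s.py
python3 -m creep '0 0 0 0 0 0.04; 0 0 0 0 0 0.04; 0 0 0 0 0 0' >/dev/null; python3 s.py
```

```text
t 19.88 pos [0.6545 0.0261 0.1732] yaw 80.3 F [2.6 0.2 2.2] Tz -0.087 tau6 0.171 j6 0.191 g 3.0 mark 297.8 242.7 200
t 20.3 pos [0.6545 0.0261 0.1732] yaw 75.7 F [1.4 1.  2.7] Tz -0.071 tau6 0.168 j6 0.271 g 3.0 mark 297.5 243.0 193
t 20.73 pos [0.6546 0.0261 0.1732] yaw 71.1 F [1.5 1.5 1.6] Tz -0.028 tau6 0.167 j6 0.351 g 3.0 mark 297.5 242.9 191
t 21.15 pos [0.6547 0.026  0.1732] yaw 66.5 F [2.1 1.8 2. ] Tz -0.056 tau6 0.169 j6 0.431 g 3.0 mark 297.4 242.9 184
```

```bash
python3 -m creep '0 0 0 0 0 0.04; 0 0 0 0 0 0.04; 0 0 0 0 0 0' >/dev/null; python3 s.py
python3 -m creep '0 0 0 0 0 0.04; 0 0 0 0 0 0.04; 0 0 0 0 0 0' >/dev/null; python3 s.py
python3 -m creep '0 0 0 0 0 0.04; 0 0 0 0 0 0.04; 0 0 0 0 0 0' >/dev/null; python3 s.py
python3 -m creep '0 0 0 0 0 0.04; 0 0 0 0 0 0.04; 0 0 0 0 0 0' >/dev/null; python3 s.py
```

```text
t 21.57 pos [0.6546 0.0258 0.1731] yaw 62.0 F [2.1 0.4 0.7] Tz 0.033 tau6 0.256 j6 0.511 g 3.0 mark 296.4 241.4 185
t 22.0 pos [0.6546 0.0258 0.173 ] yaw 57.4 F [2.4 0.3 0.1] Tz 0.028 tau6 0.262 j6 0.591 g 3.0 mark 293.8 240.1 180
t 22.43 pos [0.6547 0.0258 0.1731] yaw 52.8 F [2.9 0.8 0.1] Tz 0.073 tau6 0.264 j6 0.671 g 3.0 mark 291.2 238.7 180
t 22.85 pos [0.6547 0.0258 0.1731] yaw 48.2 F [ 2.3  0.6 -0. ] Tz 0.046 tau6 0.264 j6 0.751 g 3.0 mark 288.2 237.6 179
```

Clear touch: tau6 stepped up and the mark is now slipping relative to the fingers. I back off 45° (0.785 rad).

```bash
python3 -m creep '0 0 0 0 0 -0.08; 0 0 0 0 0 -0.08; 0 0 0 0 0 -0.08; 0 0 0 0 0 -0.08; 0 0 0 0 0 -0.08' >/dev/null; python3 s.py
python3 -m creep '0 0 0 0 0 -0.08; 0 0 0 0 0 -0.08; 0 0 0 0 0 -0.08; 0 0 0 0 0 -0.08; 0 0 0 0 0 -0.065' >/dev/null
python3 -m creep '0 0 0 0 0 0; 0 0 0 0 0 0' >/dev/null;  python3 s.py
```

```text
t 23.52 pos [0.6545 0.0257 0.1731] yaw 71.3 F [ 2.2 -0.6  0.1] Tz -0.009 tau6 0.798 j6 0.348 g 3.0 mark 288.5 237.6 190
t 24.45 pos [0.6544 0.0257 0.1731] yaw 93.0 F [ 1.5 -1.2  1.6] Tz 0.004 tau6 0.021 j6 -0.031 g 3.0 mark 288.4 237.6 197
```

```bash
python3 -m creep '0 0 0 0 0 0; 0 0 0 0 0 0; 0 0 0 0 0 0; 0 0 0 0 0 0; 0 0 0 0 0 0' 100 3; python3 s.py
python3 -m creep '0 0 -20 0 0 0; 0 0 -30 0 0 0; 0 0 -40 0 0 0; 0 0 -40 0 0 0; 0 0 -10 0 0 0' |egrep 'pos|contact'
python3 -m creep '0 50 0 0 0 0; 0 50 0 0 0 0; 0 50 0 0 0 0; 0 50 0 0 0 0; 0 0 0 0 0 0' |egrep 'pos|contact'
python3 - <<'E'
from m import *
p=cams.camera("scene")
for t in ["bar_rear","stop_face","foot_tip","ring_grip","nut"]:
    for r in cams.mark_of(t,p)[:1]: print(t,np.round(r['position'],4),round(r['p'],2))
u,v=map(int,proj(p,(.653,.026,.12))); c=p['color'][v-50:v+80,u-80:u+80]
cv2.imwrite('pics/sc6.png',cv2.resize(c[:,:,::-1],None,fx=4,fy=4,interpolation=cv2.INTER_CUBIC))
E
```

```text
time_s: 25.12
eef_pos: [0.6546, 0.0259, 0.1732]
eef_rot: [-0.0, 0.688, 0.726, -0.0]
contact_force: [0.5, -0.2, 0.5]
gripper_width: 0.088
grasp_force: 0.0
t 25.12 pos [0.6546 0.0259 0.1732] yaw 93.1 F [ 0.5 -0.2  0.5] Tz -0.01 tau6 0.001 j6 -0.033 g 0.0 mark 288.0 238.0 192
eef_pos: [0.6561, 0.0259, 0.3179]
contact_force: [0.7, -0.1, -0.4]
eef_pos: [0.8557, 0.0368, 0.3089]
contact_force: [-1.1, 0.3, -1.3]
bar_rear [ 0.4693 -0.0405  0.0087] 0.76
stop_face [0.6892 0.0168 0.0371] 0.72
ring_grip [0.651  0.0252 0.1789] 0.86
nut [0.6542 0.0273 0.0014] 0.69
```

View pics/sc6.png

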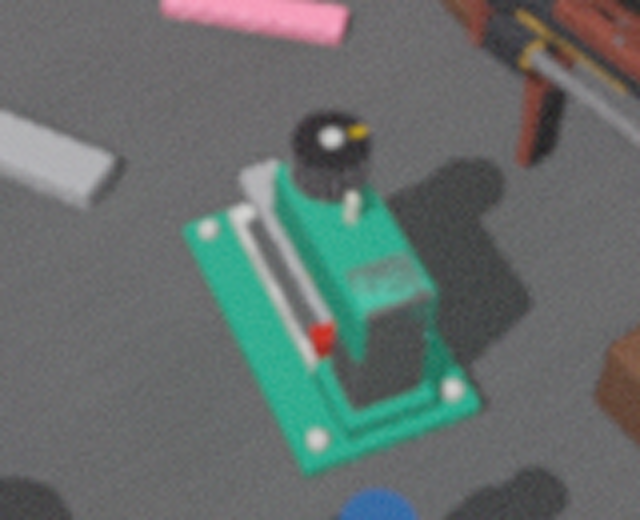

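The bar is against the red stop (crop (322,335)), the ring's mark has turned to (357,131), and the gripper is clear of the fixture. I hand in.

```bash
python3 -c "
from cell import robot
print(robot.finish_job())"
```

```text
the job is handed in; nothing more can be done
None
```

The job is handed in, with no verdict returned: the bar is home against the stop, the ring was turned until the foot touched, backed off 45° (44.8° measured) and let go, at about 27 of the 72 s; the touch is inferred from a joint-torque step and the fingers slipping (rough peak 22 N), since no camera saw the foot.

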